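Switch off the egg cooker and lift the egg out with the tongs

TASK

The egg in the egg cooker is done: first turn the cooker's dial anticlockwise until it clicks past its detent into the off position. Then pick up the kitchen tongs, close them gently on the hot egg standing in the cooker and lift it out; keep your fingers off the egg and leave the other things on the counter where they are. Finish while still holding the egg in the tongs, steady, about 10 cm above the middle of the bowl, so that it can drip off: put nothing down and do not let go.

Things in the scene. Friction and masses are not known exactly. Their poses are not given: they have to be found in the camera images.
- dial (a joint): The cooker's dial (value in rad). It grows anticlockwise seen from above, stops at 0 and 1.45. It starts in the doneness sector (0 to 0.35), turns with light friction (0.02 N m), meets a sprung ball detent from about 0.67 with the hump at 1.0 (about 0.1 N m) and then snaps forward by itself into off, about 1.3. It counts as off above 1.2; turn to about 1.39.
- dial_grip (a point): Point on the dial's upright axis, 57 mm above the counter, at mid-height of its bar grip: a grey bar 40 mm long, 12 mm wide, 18 mm high (top 8 mm above this point) on a round skirt 42 mm across whose top lies 10 mm below it. Its x axis lies along the bar and turns with it; the white pointer is on the -x end. The cooker's round wall is 42 mm from the dial's axis.
- cooker: White plastic electric egg cooker, fixed to the counter: round base 158 mm across and 60 mm high, origin at its centre on the counter, lid off. On its -x side a nose 78 mm wide and 40 mm high reaches to x = -155 mm and carries the dial on its top, its axis at x = -121 mm.
- tray: White round egg tray, 142 mm across, fixed on the cooker at any yaw: six ring seats (holes 34 mm) on a circle of 43 mm radius. Origin at the tray's centre on its underside, 68 mm above the counter; its top is 75 mm above the counter.
- egg: The hot egg to lift: a brown hen's egg of about 60 g, 44 mm thick and 57 mm long, standing blunt end down in one seat of the cooker's tray, the only egg in the cooker (another stands in the egg cup). Origin at its lower end, z along its length. It must not be touched by the gripper and stands a squeeze of at most 40 N by the tongs.
- egg_mid (a point): Centre of the egg's thickest part, 22 mm above its lower end: 89 mm above the counter at the start, 14 mm above the tray's top.
- tongs: Sprung steel kitchen tongs, 90 g, lying open on their side. Origin on the pivot at the underside; x runs midway between the open arms to the jaws, z up; 24 mm high, 180 mm from pivot to jaw ends. Each arm has a black rubber sleeve 20 mm high from x = 60 to 110 mm; over the sleeves the open tongs are 54 mm wide at x = 85 mm. Jaws cupped, 24 mm high, 72 mm apart when open.
- tongs_grip (a point): Point midway between the sleeves of the open tongs, at x = 85 mm, 12 mm above the underside: where to grip, fingers closing across the tongs. Squeezed to 49 mm here the spring (about 4 N) lets them be carried with the jaws still 62 mm apart; closed on the egg they measure about 40 mm, sleeves parallel. A grip of 30 N gives about 12 N on the egg, 20 N about 7 N.
- tongs_mouth (a point): Point midway between the open jaws, 80 mm ahead of tongs_grip along x and at the same height, where the egg's middle should come. The jaws reach 12 mm above and below it and 15 mm ahead and behind; open, the outside of the jaws is 77 mm wide.
- tongs_arm (a joint): Angle (rad) by which the tongs are squeezed: 0 sprung fully open, about 0.16 closed on the egg, 0.38 fully shut.
- bowl: Coral plastic bowl, the only bowl on the open counter, 130 mm across the rim and 50 mm high, loose, about 140 g. Origin at the centre of its underside.
- eggcup: Bystander: mint egg cup 46 mm across, already holding another egg, 95 mm high in all. Origin under its centre.
- beaker: Bystander: small clear measuring beaker, 48 mm across, 60 mm high. Origin under its centre.
- shaker: Bystander: glass salt shaker with a steel cap, 40 mm across, 85 mm high. Origin under its centre.
- teaspoon: Bystander: steel teaspoon 140 mm long, lying on the counter. Origin under it.
- dome: Bystander: the cooker's clear dome lid, 152 mm across, 93 mm high with its knob, standing on its rim. Origin under its centre.
- strawcup: Bystander: purple lidded cup with a straw, 76 mm across, 107 mm high, straw to 179 mm. Origin under its centre.

How it is judged:
On the way, in this order (a step that is already met when the one before it is completed fails the run):
1. the dial has clicked into off (value of joint dial above 1.2 rad), for 0.2 s.
2. the tongs are lifted in the fingers (height (world z) of tongs above 0.04 m and contact force between the fingers and tongs above 0.5 N), for 0.2 s.
3. the egg is lifted out of the cooker in the tongs (contact force between tongs_arm and egg above 0.3 N and height (world z) of egg_mid above 0.11 m and contact force between tray and egg below 0.05 N), for 0.2 s.
At the end, for the whole second after the job is handed in: The dial is off (above 1.2 rad); the fingers hold the tongs, both well off the counter; the jaws press on the egg and the fingers do not touch it; the egg's middle is within 45 mm of the bowl's centre seen from above and 0.10 to 0.26 m above the counter, at rest (below 0.03 m/s) (value of joint dial above 1.2 rad and contact force between the fingers and tongs above 0.5 N and contact force between tongs_arm and egg above 0.3 N and contact force between the fingers and egg below 0.05 N and horizontal distance between egg_mid and bowl below 0.045 m and height (world z) of egg_mid between 0.1 and 0.26 m and linear speed of egg below 0.03 m/s and height (world z) of tongs above 0.07 m); the arm keeps its last pose, push and grip.
It fails at once if the gripper touches the egg (contact force between the fingers and egg above 0.3 N).
It fails at once if the egg is squeezed by more than 40 N (contact force between tongs_arm and egg above 40 N).
It fails at once if another thing on the counter is shifted by more than 3 cm (distance of any of bowl, eggcup, beaker, shaker, teaspoon, dome, strawcup from where it was at the start of the episode above 0.03 m).
It also fails if it takes over 61 s, if anything falls off the work surface, if the arm or the gripper's body presses on something with over 40 N, if the wrist force passes 120 N, or if a joint passes its speed limit or range.

ROBOT

A 7-joint arm with a two-finger parallel gripper is mounted at the origin on the work surface. World frame = base frame: x ahead of the robot, y to its left, z up, the work surface at z = 0. Lengths are in m, angles in rad, forces in N, time in s.
With the tool pointing down it reaches from about 0.425 to 0.95 m from the base axis. Payload 16.7 kg.
Tool frame: the origin (TCP) lies at the very end of the fingers, on their centre line; the grasp point (between the pads) lies 19 mm behind it; z points along the fingers, y is the line along which they close (so a half turn about z gives the same grasp; the last joint's range is limited). The gripper opens to 94 mm and grips with 3 to 60 N. Pads are 16 mm wide; open, the fingers measure 119 mm over their backs; the gripper's body (75 mm by 177 mm) begins 78 mm behind the grasp point.
Start: joints at [1.004, 0.426, 0.074, 1.606, -0.034, 1.111, -0.067], TCP at [0.274, -0.617, 0.205] pointing down, gripper open.
Joint ranges: [-2.85, 2.85], [-0.5, 2.14], [-1.23, 1.37], [0.21, 2.46], [-1.02, 4.16], [0.16, 2.05], [-2.73, 2.73]. Speed limits (rad/s): [1.89, 1.89, 2.39, 2.39, 3.01, 3.01, 3.01].

INTERFACE

Orientations are given as a unit quaternion [w, x, y, z].
In Python, from workcell import sensors, read_camera, robot gives the robot as it stands.
- The arm moves only by the shell command python3 -m jog 'ROWS'. ROWS is JSON, a list of rows, each a list of 3 entries, a list of its own where there are three numbers: the turn, a rotation vector about the tool's x, y, z each as a share of 45 degrees, from -1 to 1, then the shift along the tool's x, y, z each as a share of 0.5 m, from -1 to 1, then the opening, from -1 (shut) to 1 (fully open). A call has 1 to 20 rows; each row shifts and turns the commanded pose from where the row before left it, along the tool's axes as they then stand; what a row does not reach is not made up. A row lasts 1/12 s, in which the tool goes at most 41.7 mm and 7.16 degrees, less where a joint would pass 70% of its speed; a pose out of reach is approached as far as the arm can. A call with a number of a shift or a turn outside -1 to 1 is refused whole. A call with a gripper value outside its range is refused whole. The fingers move at their own pace and stop on an object; the grip force is fixed at half the most. Time passes only in rows, so rows that do not move let the fingers close. It gives the time, the measured TCP pose, the force, the opening and the grip force at its end, in the units of the state.
- sensors.state(): the state, without advancing time (a new reading comes with each control period).
- read_camera(name): name is "scene" or "side" or "wrist"; returns a dict with "img" (420x560x3 uint8, blue, green, red), "fx", "fy", "cx", "cy" (pixels), "k1" (the pictures are not rectified: a ray, as slopes to the right and down, at radius r is drawn at 1 + k1 r^2 times it, then the intrinsics apply), "position" and "orientation" of the camera in the world. Camera axes: x right, y down, z forward; pixel columns grow to the right and rows downward; lengths in m; the calibration is good to about 2 mm. A picture is of the moment at which its call begins. There is no depth.
- robot.job_done(): hands the job in; it is judged then, once.
The state is a dict: "t": time; "joints": joint angles; "qvel": joint speeds; "joint_efforts": joint torques, N m; "eef_pos": TCP position; "ee_rot": TCP orientation; "ft_force": force on the tool from outside, world axes, zero at the start; "torque": the same for the moment, N m; "opening": finger opening in m; "gripper_force": force on a finger pad.
Only numpy, scipy, OpenCV 4.12 (cv2) and the standard library are available. Lean on these libraries where they do the work, as an engineer would, in place of code of your own. Each camera call takes 0.05 s, during which the arm holds its last target. There are 200 camera calls.

## Working session

There is one attempt and no reset: what is moved stays moved. The work goes in short steps, Python scripts to look and compute and a shell command to move; the robot and the scene stay as the last step left them, time stands still between calls to the robot, and variables do not carry over. Pictures are saved under pics/ and viewed, at most 10 in all, crops included, and the job is handed in when it is done.

```bash
ls; mkdir -p pics
cat > h.py <<'E'
import numpy as np, cv2
from scipy.spatial.transform import Rotation as R
from workcell import sensors, read_camera, robot
def rot(q): return R.from_quat([q[1],q[2],q[3],q[0]])
def ray(c,u,v):
    d=np.array([(u-c['cx'])/c['fx'],(v-c['cy'])/c['fy']]); s=d.copy()
    for _ in range(20): s=d/(1+c['k1']*(s@s))
    return np.array(c['position']),rot(c['orientation']).apply([s[0],s[1],1.])
def plane(c,u,v,z):
    p,d=ray(c,u,v); return p+d*(z-p[2])/d[2]
def proj(c,P):
    q=rot(c['orientation']).inv().apply(np.array(P)-c['position']); s=q[:2]/q[2]; s=s*(1+c['k1']*(s@s))
    return s*[c['fx'],c['fy']]+[c['cx'],c['cy']]
def st():
    s=sensors.state(); print('t',round(s['t'],2),'p',np.round(s['eef_pos'],4),'rot\n',np.round(rot(s['ee_rot']).as_matrix(),3),'open',s['opening'],'gf',s['gripper_force'],'F',np.round(s['ft_force'],1)); return s
E
python3 - <<'E'
from h import *
s=st()
import pickle
for n in ['scene','side','wrist']:
    c=read_camera(n); cv2.imwrite(f'pics/{n}0.png',c['img']); pickle.dump(c,open(f'{n}0.pkl','wb'))
    print(n,c['position'],rot(c['orientation']).as_matrix()[:,2].round(2),c['fx'],c['k1'])
E
```

```text
pics
t 0.0 p [ 0.2737 -0.6166  0.2048] rot
 [[ 0.914  0.406 -0.001]
 [ 0.406 -0.914  0.001]
 [-0.    -0.001 -1.   ]] open 0.09417250104914067 gf 0.0 F [-0.9  0.1  0. ]
scene [0.84782283 0.51718856 1.13034082] [-0.23 -0.47 -0.85] 417.9431951889584 0.03652544802755732
side [0.35992759 0.83587236 1.17563443] [ 0.15 -0.62 -0.77] 470.00163278626775 -0.10302871507190939
wrist [ 0.34692397 -0.5830592   0.38325296] [-0.25 -0.11 -0.96] 378.09943115681904 -0.07411168051724285
```

View pics/scene0.png

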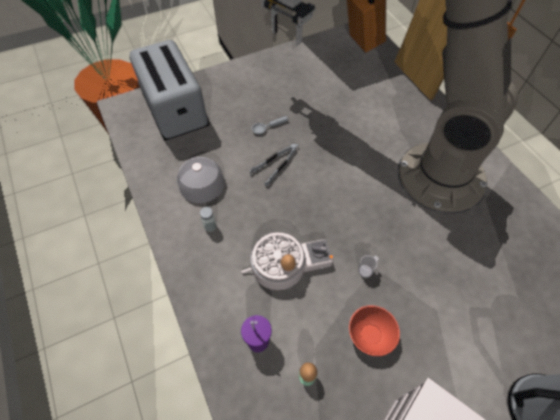

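View pics/side0.png

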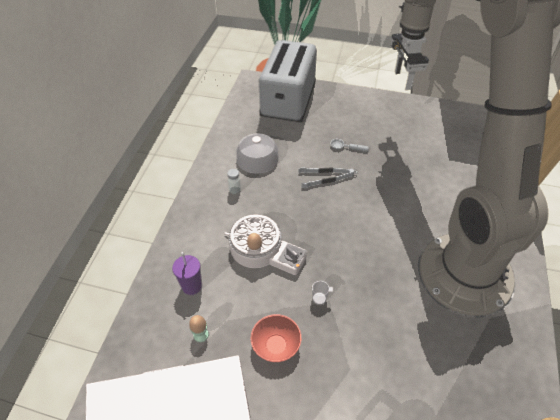

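Both views show the cooker (scene 278,258), its dial (319,252), the brown egg (288,262), the tongs (pivot near 296,148; jaws to the left), the bowl (375,332) and the beaker (369,267). Next are enlarged crops of the dial and tongs.

Run:
```python
from h import *
import pickle
a=pickle.load(open('scene0.pkl','rb'));b=pickle.load(open('side0.pkl','rb'))
f=lambda c,x,y,w,h:cv2.resize(c['img'][y:y+h,x:x+w],(400,300),interpolation=cv2.INTER_CUBIC)
m=np.vstack([np.hstack([f(a,240,220,100,75),f(a,235,130,80,60)]),np.hstack([f(b,220,205,100,75),f(b,285,145,80,60)])])
cv2.imwrite('pics/crop0.png',m)
def cent(c,lo,hi,x,y,w,h):
    hsv=cv2.cvtColor(c['img'],cv2.COLOR_BGR2HSV); k=cv2.inRange(hsv,lo,hi)[y:y+h,x:x+w]
    M=cv2.moments(k,True); bb=cv2.boundingRect(k); return M['m10']/M['m00']+x,M['m01']/M['m00']+y,M['m00'],bb
for n,c,eb,bb in(('scene',a,(270,240,40,40),(340,300,70,65)),('side',b,(240,228,30,28),(240,310,70,60))):
    e=cent(c,(5,90,60),(22,255,255),*eb); print(n,'egg',np.round(e[:3],1),plane(c,*e[:2],.095))
    w=cent(c,(0,110,80),(10,255,255),*bb); print('bowl',np.round(w[:3],1),w[3],plane(c,*w[:2],.035))
```

```text
scene egg [287.7 262.1 166. ] [0.62091247 0.09721866 0.095     ]
bowl [ 374.1  330.8 2007. ] (9, 6, 51, 51) [0.4917996  0.34663006 0.035     ]
side egg [253.3 238.2  41. ] [0.62326427 0.08800099 0.095     ]
bowl [ 275.6  337.6 1472. ] (11, 5, 50, 47) [0.49621751 0.3397205  0.035     ]
```

View pics/crop0.png

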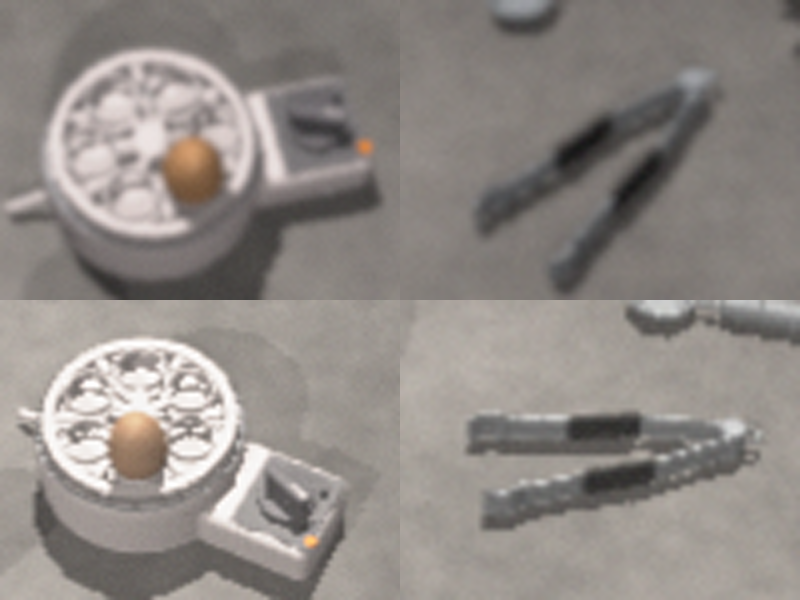

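The crops show the dial bar at scene (320,250) and side (292,255). The tongs' sleeves are at scene (271.6,158.6) and (283,166), side (325.6,170.2) and (329,180.4). The pivot is at scene (293.6,146.4), side (352,171).

Run:
```python
from h import *
import pickle
a=pickle.load(open('scene0.pkl','rb'));b=pickle.load(open('side0.pkl','rb'))
for n,z,p,q in [('tray',.075,(277.5,255.5),(255,233.8)),('dial',.06,(320,250),(292,255)),('pivot',.02,(293.6,146.4),(352,171)),('sl1',.02,(271.6,158.6),(325.6,170.2)),('sl2',.02,(283,166),(329,180.4)),('jaw1',.02,(252,172),(301,171)),('jaw2',.02,(268,184.5),(303,185)),('beaker',.03,(369,267),(320,294))]:
    print(n,plane(a,*p,z)[:2].round(4),plane(b,*q,z)[:2].round(4))
```

```text
tray [0.633  0.0586] [0.6276 0.0578]
dial [0.5136 0.0894] [0.5083 0.0953]
pivot [ 0.3918 -0.3148] [ 0.389  -0.3171]
sl1 [ 0.4828 -0.2996] [ 0.4781 -0.2995]
sl2 [ 0.462  -0.2546] [ 0.4586 -0.2548]
jaw1 [ 0.5653 -0.2769] [ 0.5595 -0.276 ]
jaw2 [ 0.5391 -0.208 ] [ 0.5395 -0.2137]
beaker [0.4044 0.1858] [0.4084 0.1842]
```

```bash
python3 -m jog '[[[0,0,0],[0.067,-0.04,0],1],[[0,0,0],[0.067,-0.04,0],1],[[0,0,0],[0.067,-0.04,0],1],[[0,0,0],[0.067,-0.04,0],1],[[0,0,0],[0.067,-0.04,0],1],[[0,0,0],[0.067,-0.04,0],1],[[0,0,0],[0.067,-0.04,0],1],[[0,0,0],[0.067,-0.04,0],1],[[0,0,0],[0.067,-0.04,0],1],[[0,0,0],[0.067,-0.04,0],0],[[0,0,0],[0.034,-0.071,0],0],[[0,0,0],[0.034,-0.071,0],0],[[0,0,0],[0.034,-0.071,0],0],[[0,0,0],[0.034,-0.071,0],0],[[0,0,0],[0.034,-0.071,0],0],[[0,0,0],[0.034,-0.071,0],0],[[0,0,0],[0.034,-0.071,0],0],[[0,0,0],[0.034,-0.071,0],0],[[0,0,0],[0.034,-0.071,0],0],[[0,0,0],[0.034,-0.071,0],0]]'
python3 - <<'E'
from h import *
import pickle
s=st(); print(np.round(s['joints'],2))
c=read_camera('wrist'); pickle.dump(c,open('w1.pkl','wb')); cv2.imwrite('pics/w1.png',c['img'])
for n,P in [('dial',(.513,.092,.06)),('egg',(.622,.095,.095))]: print(n,proj(c,P))
E
```

```text
t: 1.82
eef_pos: [0.5098, 0.097, 0.2056]
ee_rot: [0.0, 0.978, 0.207, 0.0]
ft_force: [1.0, -0.3, -0.9]
opening: 0.047
gripper_force: 0.0
t 1.82 p [0.5098 0.097  0.2056] rot
 [[ 0.914  0.406  0.   ]
 [ 0.406 -0.914 -0.   ]
 [ 0.     0.    -1.   ]] open 0.046982393436771346 gf 0.0 F [ 1.  -0.3 -0.9]
[ 0.    0.19 -0.35  1.93  0.08  1.03 -1.54]
dial [280.97020675 194.65840908]
egg [339.62409152  71.7059951 ]
```

View pics/w1.png

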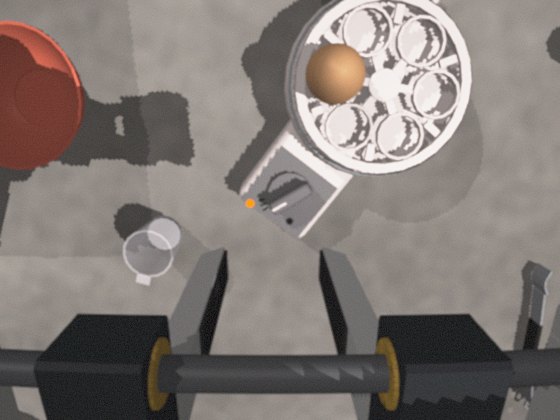

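The dial bar is near (290,196), the egg at (336,73), the tray hub at (388,85) and the bowl at upper left. I'll zoom in on the dial.

Run:
```python
from h import *
import pickle
c=pickle.load(open('w1.pkl','rb'))
cv2.imwrite('pics/w1c.png',cv2.resize(c['img'][150:250,225:365],(784,560),interpolation=cv2.INTER_CUBIC))
print('tray',plane(c,386,87,.075),'egg',plane(c,336,73,.097))
```

```text
tray [0.62966997 0.05398188 0.075     ] egg [0.6198322  0.09724738 0.097     ]
```

View pics/w1c.png

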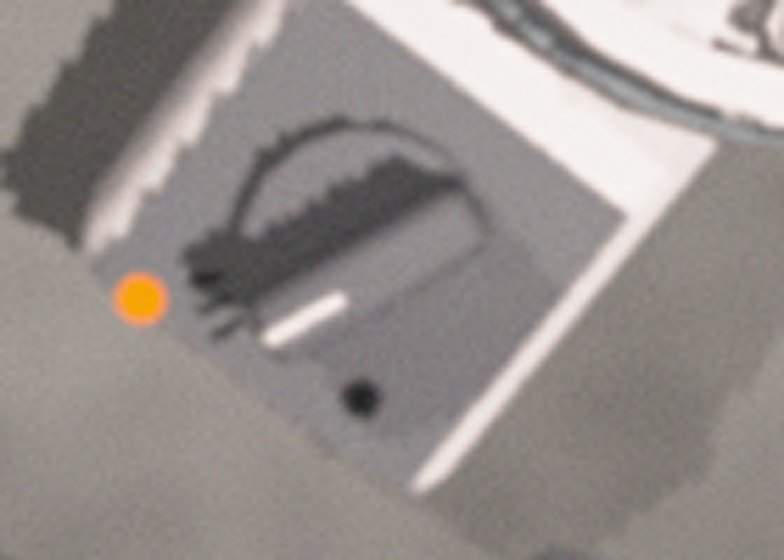

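The bar's top runs from about crop (270,325), the white pointer end, to (475,212), which is ~29° in the image. I'll convert that to world coordinates.

Run:
```python
from h import *
import pickle
c=pickle.load(open('w1.pkl','rb'))
f=lambda x,y:plane(c,225+x/5.6,150+y/5.6,.065)
A=f(270,325);B=f(475,212);p1=f(268,343);p2=f(343,297)
print(A,B,np.linalg.norm(B-A),(A+B)/2)
ang=lambda d:np.degrees(np.arctan2(d[1],d[0]))
print('bar yaw',ang(B-A),'pointer',ang(p2-p1))
T=np.array([.6295,.0555]);G=((A+B)/2)[:2];print('cooker yaw',ang(T-G),np.linalg.norm(T-G))
```

```text
[0.50031197 0.09385409 0.065     ] [0.52972557 0.07228398 0.065     ] 0.03647506020026637 [0.51501877 0.08306903 0.065     ]
bar yaw -36.25401416338573 pointer -33.48911256358196
cooker yaw -13.539990138025999 0.11775399402232521
```

```bash
python3 -m jog '[[[0,0,0],[-0.002,0.025,0],-0.3],[[0,0,0.131],[0,0,0],-0.3],[[0,0,0.131],[0,0,0],-0.3],[[0,0,0.131],[0,0,0],-0.3],[[0,0,0.131],[0,0,0],-0.3],[[0,0,0.131],[0,0,0],-0.3],[[0,0,0.131],[0,0,0],-0.3],[[0,0,0.131],[0,0,0],-0.3],[[0,0,0.131],[0,0,0],-0.3],[[0,0,0.131],[0,0,0],-0.3],[[0,0,0.131],[0,0,0],-0.3],[[0,0,0],[0,0,0.05],-0.3],[[0,0,0],[0,0,0.05],-0.3],[[0,0,0],[0,0,0.05],-0.3],[[0,0,0],[0,0,0.03],-0.3],[[0,0,0],[0,0,0],-0.3]]'
python3 - <<'E'
from h import *
import pickle
s=st(); print(np.round(s['joints'],2))
c=read_camera('wrist'); pickle.dump(c,open('w2.pkl','wb'))
p=s['eef_pos'];u=proj(c,[.514,.085,.065]);print(u)
x,y=int(u[0])-80,int(u[1])-60
cv2.imwrite('pics/w2.png',cv2.resize(c['img'][y:y+120,x:x+160],(640,480),interpolation=cv2.INTER_CUBIC));print(x,y)
E
```

```text
t: 3.2
eef_pos: [0.5125, 0.0829, 0.1126]
ee_rot: [0.001, 0.954, -0.301, -0.002]
ft_force: [-0.2, 0.6, -0.8]
opening: 0.0328
gripper_force: 0.0
t 3.2 p [0.5125 0.0829 0.1126] rot
 [[ 0.819 -0.574 -0.005]
 [-0.574 -0.819 -0.001]
 [-0.003  0.003 -1.   ]] open 0.032795790522915695 gf 0.0 F [-0.2  0.6 -0.8]
[-0.1   0.3  -0.22  2.03  0.09  0.83 -2.55]
[268.94976431 231.48215902]
188 171
```

View pics/w2.png

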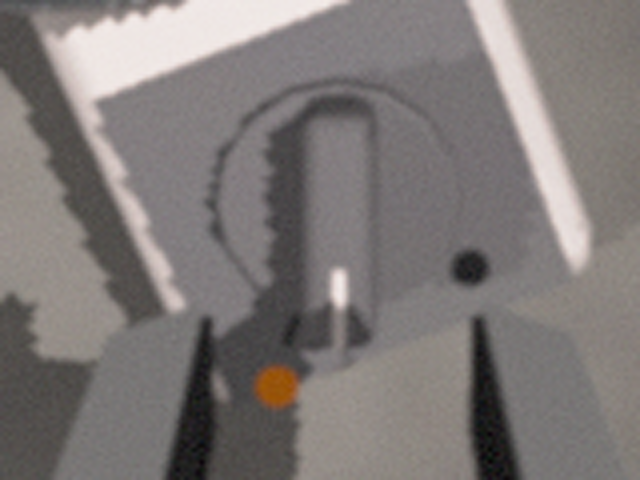

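```bash
python3 -m jog '[[[0,0,0],[0.008,0,0.05],-0.3],[[0,0,0],[0,0,0.05],-0.3],[[0,0,0],[0,0,0.025],-0.3],[[0,0,0],[0,0,0],-1],[[0,0,0],[0,0,0],-1],[[0,0,0],[0,0,0],-1],[[0,0,0],[0,0,0],-1]]'
python3 -m jog '[[[0,0,-0.12],[0,0,0],-1],[[0,0,-0.12],[0,0,0],-1],[[0,0,-0.12],[0,0,0],-1],[[0,0,-0.12],[0,0,0],-1],[[0,0,-0.12],[0,0,0],-1],[[0,0,-0.12],[0,0,0],-1],[[0,0,-0.12],[0,0,0],-1],[[0,0,-0.12],[0,0,0],-1],[[0,0,-0.12],[0,0,0],-1],[[0,0,-0.12],[0,0,0],-1],[[0,0,-0.12],[0,0,0],-1],[[0,0,0],[0,0,0],-1]]'
python3 - <<'E'
from h import *
s=st(); print(np.round(s['torque'],3))
E
```

```text
t: 3.83
eef_pos: [0.5176, 0.0797, 0.0544]
ee_rot: [0.001, 0.954, -0.301, 0.0]
ft_force: [-3.5, -1.5, 8.7]
opening: 0.0115
gripper_force: 30.0
t: 4.83
eef_pos: [0.5181, 0.0838, 0.0545]
ee_rot: [-0.001, 0.977, 0.215, 0.001]
ft_force: [-3.7, 13.8, 0.6]
opening: 0.0115
gripper_force: 30.0
t 4.83 p [0.5181 0.0838 0.0545] rot
 [[ 0.907  0.42   0.002]
 [ 0.42  -0.907  0.003]
 [ 0.003 -0.002 -1.   ]] open 0.011466422117038981 gf 30.00279664993286 F [-3.7 13.8  0.6]
[ 3.474  1.007 -0.044]
```

```bash
for i in 1; do python3 -m jog '[[[0,0,-0.1],[0,0,0],-1],[[0,0,0],[0,0,0],-1]]'; python3 -c "
from h import *
print(np.round(sensors.state()['torque'],3))"; done; python3 -m jog '[[[0,0,-0.1],[0,0,0],-1],[[0,0,0],[0,0,0],-1]]'; python3 -c "
from h import *
print(np.round(sensors.state()['torque'],3))"
```

```text
t: 5.0
eef_pos: [0.5179, 0.084, 0.0545]
ee_rot: [-0.001, 0.968, 0.253, 0.001]
ft_force: [-5.6, 15.6, 0.5]
opening: 0.0116
gripper_force: 30.0
[ 3.751  1.217 -0.048]
t: 5.17
eef_pos: [0.5181, 0.0841, 0.0546]
ee_rot: [-0.001, 0.957, 0.29, 0.001]
ft_force: [-3.4, 16.6, -0.9]
opening: 0.0122
gripper_force: 30.6
[ 3.945  1.006 -0.371]
```

```bash
python3 -m jog '[[[0,0,0],[0,0,0],-0.3],[[0,0,0],[0,0,0],-0.3],[[0,0,0],[0,0,0],-0.3],[[0,0,0],[0,0,-0.03],-0.3],[[0,0,0],[0,0,-0.07],0],[[0,0,0],[0,0,-0.07],1],[[0,0,0],[0,0,-0.07],1],[[0,0,0],[0,0,-0.06],1],[[0,0,0],[0,0,0],1]]'
python3 - <<'E'
from h import *
import pickle
st();c=read_camera('wrist'); pickle.dump(c,open('w3.pkl','wb'));print(proj(c,[.517,.082,.065]))
E
python3 -m jog '[[[0,0,0],[-0.048,0.055,0],1],[[0,0,0],[-0.048,0.055,0],1],[[0,0,0],[-0.048,0.055,0],1],[[0,0,0],[-0.048,0.055,0],1],[[0,0,0],[-0.048,0.055,0],1],[[0,0,0],[-0.048,0.055,0],1],[[0,0,0],[-0.048,0.055,0],1],[[0,0,0],[-0.048,0.055,0],1],[[0,0,0],[-0.048,0.055,0],1],[[0,0,0],[-0.048,0.055,0],1],[[0,0,0.085],[0,0,0],1],[[0,0,0.085],[0,0,0],1],[[0,0,0],[0,0,0],1]]'
python3 - <<'E'
from h import *
import pickle
st();c=read_camera('wrist'); pickle.dump(c,open('w4.pkl','wb'))
d=pickle.load(open('w3.pkl','rb'));u=proj(d,[.517,.082,.065]).astype(int)
k=d['img'][u[1]-60:u[1]+60,u[0]-40:u[0]+40]
cv2.imwrite('pics/w4.png',np.hstack([cv2.resize(k,(240,360)),c['img'][:360]]))
E
```

```text
t: 5.92
eef_pos: [0.5204, 0.0815, 0.2094]
ee_rot: [0.001, 0.958, 0.287, 0.004]
ft_force: [0.5, -0.5, 0.9]
opening: 0.0629
gripper_force: 0.0
t 5.92 p [0.5204 0.0815 0.2094] rot
 [[ 0.835  0.55   0.009]
 [ 0.55  -0.835  0.   ]
 [ 0.007  0.004 -1.   ]] open 0.06288868176583647 gf 0.0 F [ 0.5 -0.5  0.9]
[271.09782176 200.13640391]
t: 7.05
eef_pos: [0.4678, -0.2813, 0.2022]
ee_rot: [-0.0, 0.975, 0.22, -0.001]
ft_force: [0.5, -0.7, 0.5]
opening: 0.0941
gripper_force: 0.0
t 7.05 p [ 0.4678 -0.2813  0.2022] rot
 [[ 0.903  0.43  -0.001]
 [ 0.43  -0.903  0.   ]
 [-0.001 -0.001 -1.   ]] open 0.09406428429888725 gf 0.0 F [ 0.5 -0.7  0.5]
```

View pics/w4.png

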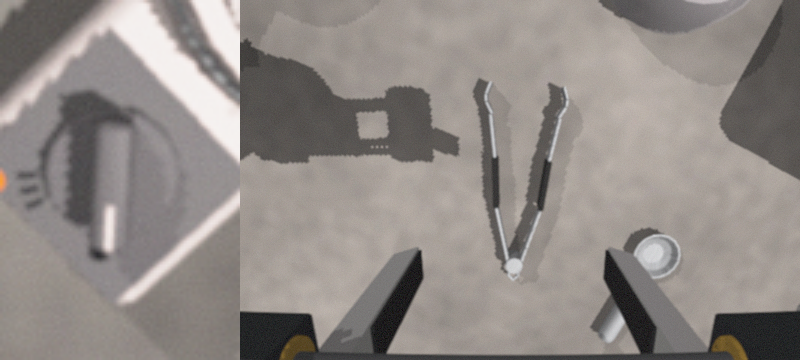

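The dial's pointer end now covers the black "off" dot. The tongs' sleeves are at image (255,183) and (304,185), pivot (274,267), and the spoon's edge near (390,255).

Run:
```python
from h import *
import pickle
c=pickle.load(open('w4.pkl','rb'));s=sensors.state();Rt=rot(s['ee_rot'])
P={n:plane(c,u,v,z) for n,u,v,z in [('s1',255,183,.02),('s2',304,185,.02),('piv',274,267,.024),('j1',249,82,.024),('j2',323,89,.024),('spL',387,252,.01),('handle',352,335,.005)]}
for n,p in P.items(): print(n,p.round(4),Rt.inv().apply(p-s['eef_pos']).round(4))
jm=(P['j1']+P['j2'])/2; sm=(P['s1']+P['s2'])/2; d=(jm-P['piv'])[:2]; L=np.linalg.norm(d);d/=L
print('L',L,'yaw',np.degrees(np.arctan2(d[1],d[0])),'sm yaw',np.degrees(np.arctan2(*(sm-P['piv'])[1::-1])),'grip',sm,P['piv'][:2]+.085*d,np.linalg.norm(P['s1']-P['s2']))
```

```text
s1 [ 0.4628 -0.2628  0.02  ] [ 0.0031 -0.0183  0.1824]
s2 [ 0.4815 -0.3067  0.02  ] [0.0009 0.0294 0.1824]
piv [ 0.3919 -0.317   0.024 ] [-0.0843 -0.0002  0.1784]
j1 [ 0.5458 -0.2187  0.024 ] [ 0.0971 -0.0219  0.1783]
j2 [ 0.5692 -0.2817  0.024 ] [0.0907 0.045  0.1783]
spL [ 0.4531 -0.421   0.01  ] [-0.0744  0.12    0.1924]
handle [ 0.3448 -0.4397  0.005 ] [-0.18    0.0898  0.1975]
L 0.17855492603104017 yaw 21.98221654792749 sm yaw 21.921968693361755 grip [ 0.47213162 -0.2847648   0.02      ] [ 0.47076507 -0.28521842] 0.04778871702582292
```

```bash
python3 -m jog '[[[0,0,0.078],[0,0,0],1],[[0,0,0],[0.004,0.009,0],1],[[0,0,0],[0,0,0.075],1],[[0,0,0],[0,0,0.075],1],[[0,0,0],[0,0,0.075],1],[[0,0,0],[0,0,0.075],1],[[0,0,0],[0,0,0.06],1],[[0,0,0],[0,0,0],1],[[0,0,0],[0,0,0],1]]'; python3 -c "
from h import *
st()"
```

```text
t: 7.85
eef_pos: [0.4717, -0.2833, 0.0223]
ee_rot: [-0.001, 0.981, 0.194, -0.001]
ft_force: [1.0, -0.2, 0.5]
opening: 0.094
gripper_force: 0.0
t 7.85 p [ 0.4717 -0.2833  0.0223] rot
 [[ 0.925  0.381 -0.003]
 [ 0.381 -0.925  0.002]
 [-0.002 -0.002 -1.   ]] open 0.09400138296062163 gf 0.0 F [ 1.  -0.2  0.5]
```

```bash
python3 -m jog '[[[0,0,0],[0,0.003,0.02],1],[[0,0,0],[0,0,0.018],1],[[0,0,0],[0,0,0],0.02],[[0,0,0],[0,0,0],0.02],[[0,0,0],[0,0,0],0.02],[[0,0,0],[0,0,0],0.02],[[0,0,0],[0,0,0],0.02],[[0,0,0],[0,0,0],0.02],[[0,0,0],[0,0,0],0.02],[[0,0,0],[0,0,0],0.02],[[0,0,0],[0,0,0],0.02]]'; python3 -m jog '[[[0,0,0],[0,0,-0.01],0.02],[[0,0,0],[0,0,-0.02],0.02],[[0,0,0],[0,0,-0.02],0.02],[[0,0,0],[0,0,-0.03],0.02],[[0,0,0],[0,0,-0.03],0.02],[[0,0,0],[0,0,-0.04],0.02],[[0,0,0],[0,0,-0.04],0.02],[[0,0,0],[0,0,-0.04],0.02],[[0,0,0],[0,0,-0.04],0.02],[[0,0,0],[0,0,-0.04],0.02],[[0,0,0],[0,0,-0.04],0.02],[[0,0,0],[0,0,0],0.02],[[0,0,0],[0,0,0],0.02]]'
python3 - <<'E'
from h import *
import pickle
s=st();c=read_camera('wrist'); pickle.dump(c,open('w5.pkl','wb'))
cv2.imwrite('pics/w5.png',c['img']);print(np.round(s['joints'],2))
E
```

```text
t: 8.77
eef_pos: [0.4731, -0.2855, 0.0043]
ee_rot: [0.0, 0.981, 0.193, 0.0]
ft_force: [0.2, 0.4, 5.4]
opening: 0.0479
gripper_force: 6.8
t: 9.85
eef_pos: [0.4732, -0.2856, 0.1807]
ee_rot: [0.001, 0.981, 0.193, 0.001]
ft_force: [-0.2, 0.4, -1.3]
opening: 0.0478
gripper_force: 4.9
t 9.85 p [ 0.4732 -0.2856  0.1807] rot
 [[ 0.926  0.378  0.002]
 [ 0.378 -0.926 -0.001]
 [ 0.002  0.002 -1.   ]] open 0.047804916906313374 gf 4.892439482381974 F [-0.2  0.4 -1.3]
[ 0.66  0.27 -0.27  1.9   0.08  0.99 -0.84]
```

View pics/w5.png

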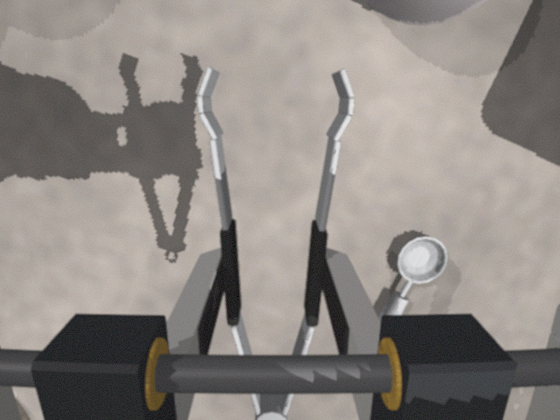

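The tongs hang straight in the fingers, with the jaw cups at (205,105) and (352,105). Now I'll work out the mouth in the tool frame and the shift to the egg.

Run:
```python
from h import *
import pickle
c=pickle.load(open('w5.pkl','rb'));s=sensors.state();Rt=rot(s['ee_rot'])
for z in(.200,.188):
  J=[plane(c,u,v,z) for u,v in((207,105),(349,105))]
  print(z,[Rt.inv().apply(j-s['eef_pos']).round(4) for j in J],np.linalg.norm(J[0]-J[1]))
off=Rt.inv().apply(sum(J)/2-s['eef_pos'])
for m in (off,np.array([.08,.002,-.008])):
  d=Rt.inv().apply(np.array([.6205,.0965,.188])-(s['eef_pos']+Rt.apply(m))); print(m,'shift shares',(d/.5).round(4))
```

```text
0.2 [array([ 0.0795, -0.0277, -0.0204]), array([ 0.0795,  0.0304, -0.0204])] 0.05810234015849203
0.188 [array([ 0.0794, -0.0297, -0.0084]), array([ 0.0794,  0.0328, -0.0084])] 0.062480386754351816
[ 0.07942748  0.00153587 -0.00842488] shift shares [ 4.038e-01 -5.982e-01 -2.000e-04]
[ 0.08   0.002 -0.008] shift shares [ 0.4027 -0.5991 -0.0011]
```

```bash
python3 -m jog '[[[0,0,0],[0.015,-0.023,0],0.02],[[0,0,0],[0.028,-0.04,0],0.02],[[0,0,0],[0.036,-0.054,0],0.02],[[0,0,0],[0.036,-0.054,0],0.02],[[0,0,0],[0.036,-0.054,0],0.02],[[0,0,0],[0.036,-0.054,0],0.02],[[0,0,0],[0.036,-0.054,0],0.02],[[0,0,0],[0.036,-0.054,0],0.02],[[0,0,0],[0.036,-0.054,0],0.02],[[0,0,0],[0.036,-0.054,0],0.02],[[0,0,0],[0.036,-0.054,0],0.02],[[0,0,0],[0.024,-0.034,0],0.02],[[0,0,0],[0.012,-0.017,0],0.02],[[0,0,0],[0,0,0],0.02],[[0,0,0],[0,0,0],0.02]]'
python3 - <<'E'
from h import *
import pickle
s=st();Rt=rot(s['ee_rot']);c=read_camera('wrist'); pickle.dump(c,open('w6.pkl','wb'))
cv2.imwrite('pics/w6.png',c['img'])
hsv=cv2.cvtColor(c['img'],cv2.COLOR_BGR2HSV);k=cv2.inRange(hsv,(5,90,60),(22,255,255))
n,_,S,C=cv2.connectedComponentsWithStats(k);i=1+np.argmax(S[1:,4]);print(S[i],C[i])
e=plane(c,*C[i],.097);print('egg',e,'tool',Rt.inv().apply(e-s['eef_pos']))
E
```

```text
t: 11.15
eef_pos: [0.5453, 0.0681, 0.1783]
ee_rot: [0.0, 0.981, 0.193, -0.001]
ft_force: [-0.1, -1.4, -0.8]
opening: 0.0478
gripper_force: 4.9
t 11.15 p [0.5453 0.0681 0.1783] rot
 [[ 0.926  0.379 -0.001]
 [ 0.379 -0.926 -0.   ]
 [-0.001 -0.    -1.   ]] open 0.047847620938236926 gf 4.893223180645805 F [-0.1 -1.4 -0.8]
[ 246   70   63   64 3065] [276.78662316 101.24339315]
egg [0.62018314 0.09724591 0.097     ] tool [0.08049647 0.00137869 0.08115215]
```

View pics/w6.png

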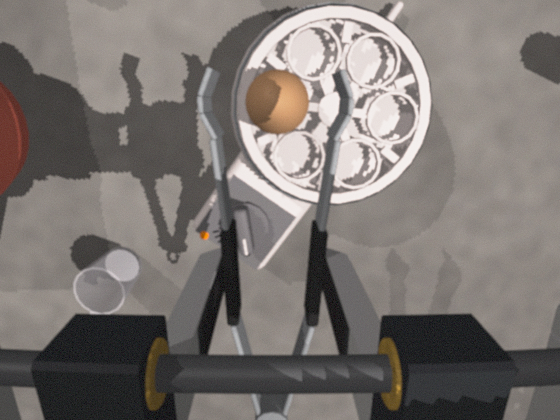

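The egg at (277,101) sits centred between the jaws, about 1 mm from the mouth point, so I'll descend.

```bash
python3 -m jog '[[[0,0,0],[0.002,0,0.02],0.02],[[0,0,0],[0,0,0.03],0.02],[[0,0,0],[0,0,0.03],0.02],[[0,0,0],[0,0,0.03],0.02],[[0,0,0],[0,0,0.03],0.02],[[0,0,0],[0,0,0.02],0.02],[[0,0,0],[0,0,0.013],0.02],[[0,0,0],[0,0,0.01],0.02],[[0,0,0],[0,0,0],0.02],[[0,0,0],[0,0,0],0.02]]'
```

```text
t: 12.03
eef_pos: [0.5469, 0.0688, 0.0877]
ee_rot: [-0.0, 0.981, 0.193, 0.0]
ft_force: [0.2, -0.0, 0.5]
opening: 0.0481
gripper_force: 4.9
```

```bash
python3 -m jog '[[[0,0,0],[0,0,0.006],0.02],[[0,0,0],[0,0,0],0.0],[[0,0,0],[0,0,0],-0.02],[[0,0,0],[0,0,0],-0.04],[[0,0,0],[0,0,0],-0.06],[[0,0,0],[0,0,0],-0.08],[[0,0,0],[0,0,0],-0.1],[[0,0,0],[0,0,0],-0.12],[[0,0,0],[0,0,0],-0.14],[[0,0,0],[0,0,0],-0.16],[[0,0,0],[0,0,0],-0.18],[[0,0,0],[0,0,0],-0.2],[[0,0,0],[0,0,0],-0.22],[[0,0,0],[0,0,0],-0.25],[[0,0,0],[0,0,0],-0.3],[[0,0,0],[0,0,0],-0.35],[[0,0,0],[0,0,0],-0.4],[[0,0,0],[0,0,0],-0.4],[[0,0,0],[0,0,0],-0.4]]'
```

```text
t: 13.62
eef_pos: [0.5468, 0.0686, 0.0845]
ee_rot: [0.0, 0.981, 0.193, 0.0]
ft_force: [0.9, -5.9, 1.7]
opening: 0.0402
gripper_force: 30.1
```

```bash
python3 -m jog '[[[0,0,0],[0,0,-0.006],-0.4],[[0,0,0],[0,0,-0.01],-0.4],[[0,0,0],[0,0,-0.015],-0.4],[[0,0,0],[0,0,-0.02],-0.4],[[0,0,0],[0,0,-0.02],-0.4],[[0,0,0],[0,0,-0.02],-0.4],[[0,0,0],[0,0,-0.02],-0.4],[[0,0,0],[0,0,-0.02],-0.4],[[0,0,0],[0,0,-0.02],-0.4],[[0,0,0],[0,0,-0.02],-0.4],[[0,0,0],[0,0,-0.015],-0.4],[[0,0,0],[0,0,-0.01],-0.4],[[0,0,0],[0,0,0],-0.4],[[0,0,0],[0,0,0],-0.4]]'
python3 - <<'E'
from h import *
import pickle
s=st();Rt=rot(s['ee_rot']);c=read_camera('wrist'); pickle.dump(c,open('w7.pkl','wb'))
hsv=cv2.cvtColor(c['img'],cv2.COLOR_BGR2HSV)
def big(lo,hi):
    k=cv2.inRange(hsv,lo,hi);n,_,S,C=cv2.connectedComponentsWithStats(k);i=1+np.argmax(S[1:,4]);print(S[i],C[i]);return C[i]
e=plane(c,*big((5,90,60),(22,255,255)),s['eef_pos'][2]+.013);print('egg',e)
d=Rt.inv().apply(np.array([.494,.343,e[2]])-e);print('shift shares',(d/.5).round(3))
E
```

```text
t: 14.78
eef_pos: [0.5467, 0.0689, 0.1825]
ee_rot: [0.0, 0.981, 0.193, 0.0]
ft_force: [-0.6, -0.5, -1.1]
opening: 0.0402
gripper_force: 29.9
t 14.78 p [0.5467 0.0689 0.1825] rot
 [[ 0.926  0.378  0.   ]
 [ 0.378 -0.926  0.   ]
 [ 0.     0.    -1.   ]] open 0.04017093197580277 gf 29.931389093399048 F [-0.6 -0.5 -1.1]
[ 226   55   99   99 7589] [275.15021742 104.45987614]
egg [0.61990301 0.09903122 0.19551525]
shift shares [-0.049 -0.547 -0.   ]
```

```bash
python3 -m jog '[[[0,0,0],[-0.002,-0.016,0],-0.4],[[0,0,0],[-0.003,-0.031,0],-0.4],[[0,0,0],[-0.004,-0.045,0],-0.4],[[0,0,0],[-0.004,-0.045,0],-0.4],[[0,0,0],[-0.004,-0.045,0],-0.4],[[0,0,0],[-0.004,-0.045,0],-0.4],[[0,0,0],[-0.004,-0.045,0],-0.4],[[0,0,0],[-0.004,-0.045,0],-0.4],[[0,0,0],[-0.004,-0.045,0],-0.4],[[0,0,0],[-0.004,-0.045,0],-0.4],[[0,0,0],[-0.004,-0.045,0],-0.4],[[0,0,0],[-0.004,-0.045,0],-0.4],[[0,0,0],[-0.003,-0.031,0],-0.4],[[0,0,0],[-0.001,-0.02,0],-0.4],[[0,0,0],[0,0,0],-0.4],[[0,0,0],[0,0,0],-0.4],[[0,0,0],[0,0,0],-0.4]]'
python3 - <<'E'
from h import *
s=st();Rt=rot(s['ee_rot']);c=read_camera('wrist');sc=read_camera('scene')
cv2.imwrite('pics/w8.png',np.hstack([cv2.resize(c['img'],(400,300)),cv2.resize(sc['img'][200:400,250:517],(400,300))]))
hsv=cv2.cvtColor(c['img'],cv2.COLOR_BGR2HSV)
def big(lo,hi):
    k=cv2.inRange(hsv,lo,hi);n,_,S,C=cv2.connectedComponentsWithStats(k);i=1+np.argmax(S[1:,4]);print(S[i],C[i]);return C[i]
e=plane(c,*big((5,90,60),(22,255,255)),s['eef_pos'][2]+.013);print('egg',e)
E
```

```text
t: 16.25
eef_pos: [0.4208, 0.3123, 0.1823]
ee_rot: [0.0, 0.981, 0.192, -0.0]
ft_force: [-0.3, -0.6, -0.8]
opening: 0.0402
gripper_force: 29.9
t 16.25 p [0.4208 0.3123 0.1823] rot
 [[ 0.926  0.377 -0.   ]
 [ 0.377 -0.926 -0.001]
 [-0.     0.    -1.   ]] open 0.040159167139294544 gf 29.93151158094406 F [-0.3 -0.6 -0.8]
[  190    13   162   167 14990] [267.93142095  92.63809206]
egg [0.49740747 0.34704707 0.19525956]
```

View pics/w8.png

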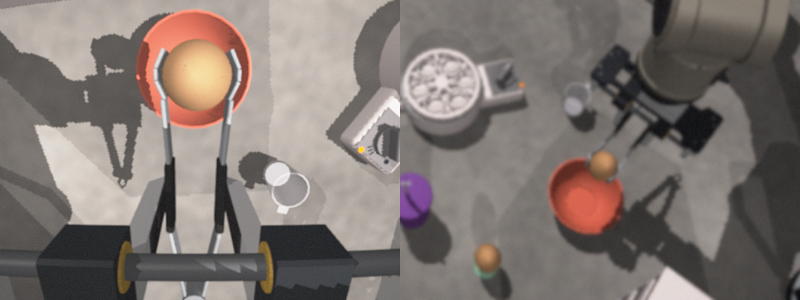

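The egg is gripped in the jaws, nearly centred over the bowl, and the beaker and egg cup look undisturbed. I'll lower it a little, let it settle and hand in.

```bash
python3 -m jog '[[[0,0,0],[0,0,0.01],-0.4],[[0,0,0],[0,0,0.02],-0.4],[[0,0,0],[0,0,0.02],-0.4],[[0,0,0],[0,0,0.01],-0.4],[[0,0,0],[0,0,0],-0.4],[[0,0,0],[0,0,0],-0.4],[[0,0,0],[0,0,0],-0.4],[[0,0,0],[0,0,0],-0.4],[[0,0,0],[0,0,0],-0.4],[[0,0,0],[0,0,0],-0.4]]'; python3 -c "
from workcell import robot
print(robot.job_done())"
```

```text
t: 17.18
eef_pos: [0.4205, 0.3134, 0.1528]
ee_rot: [-0.0, 0.981, 0.193, 0.0]
ft_force: [0.0, 0.1, -1.9]
opening: 0.0403
gripper_force: 29.9
the job is handed in; nothing more can be done
None
```

I handed the job in at 17.2 s with the dial turned to off and the egg held steady in the tongs, about 16 cm above the counter (about 11 cm above the bowl's rim) and over the middle of the bowl; no verdict was returned.

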